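Lay out the entry-hole plates by size

TASK

Set the four round cherry entry-hole plates out in order of size on the cedar rail, one lying flat and centred on each ring mark: the smallest on the mark nearest the vise, growing to the largest on the mark nearest the green tin. Don't shift the tin.

Things in the scene. Friction and masses are not known exactly. Their poses are not given: they have to be found in the camera images.
- plate_36: round, reddish-brown cherry entry-hole plate (a flat ring): outer diameter 36 mm, hole 16 mm, 16 mm thick, about 10 to 35 g; one of four that differ only in size. It starts lying flat on the pale plywood offcut (90 x 400 mm, top 12 mm above the bench). Origin: centre of its underside; z along its axis, up.
- plate_45: round, reddish-brown cherry entry-hole plate (a flat ring): outer diameter 45 mm, hole 22 mm, 16 mm thick, about 10 to 35 g; one of four that differ only in size. It starts lying flat on the pale plywood offcut (90 x 400 mm, top 12 mm above the bench). Origin: centre of its underside; z along its axis, up.
- plate_54: round, reddish-brown cherry entry-hole plate (a flat ring): outer diameter 54 mm, hole 28 mm, 16 mm thick, about 10 to 35 g; one of four that differ only in size. It starts lying flat on the pale plywood offcut (90 x 400 mm, top 12 mm above the bench). Origin: centre of its underside; z along its axis, up.
- plate_63: round, reddish-brown cherry entry-hole plate (a flat ring): outer diameter 63 mm, hole 34 mm, 16 mm thick, about 10 to 35 g; one of four that differ only in size. It starts lying flat on the pale plywood offcut (90 x 400 mm, top 12 mm above the bench). Origin: centre of its underside; z along its axis, up.
- mark_a: ring mark of 73 mm diameter with a small cross at its centre, drawn in dark line on the flat cedar rail (90 x 400 mm, top 12 mm above the bench): first, at the rail's +y end (left as the robot sees it). Four alike, 92 mm apart in a straight row; flat, no recess. Origin: its centre on the rail's top face; x across the rail, y along the row towards mark_a, z up.
- mark_b: ring mark of 73 mm diameter with a small cross at its centre, drawn in dark line on the flat cedar rail (90 x 400 mm, top 12 mm above the bench): second from the rail's +y end. Four alike, 92 mm apart in a straight row; flat, no recess. Origin: its centre on the rail's top face; x across the rail, y along the row towards mark_a, z up.
- mark_c: ring mark of 73 mm diameter with a small cross at its centre, drawn in dark line on the flat cedar rail (90 x 400 mm, top 12 mm above the bench): third from the rail's +y end. Four alike, 92 mm apart in a straight row; flat, no recess. Origin: its centre on the rail's top face; x across the rail, y along the row towards mark_a, z up.
- mark_d: ring mark of 73 mm diameter with a small cross at its centre, drawn in dark line on the flat cedar rail (90 x 400 mm, top 12 mm above the bench): last, at the rail's -y end (right as the robot sees it). Four alike, 92 mm apart in a straight row; flat, no recess. Origin: its centre on the rail's top face; x across the rail, y along the row towards mark_a, z up.
- vise: small dark cast-iron bench vise, fixed, 90 x 130 mm, gripping an upright cedar panel (130 mm wide in x, 12 mm thick in y) whose top edge is 135 mm above the bench. It stands beyond one end of the rail, about 160 mm from the nearest mark, at either end. Origin: centre of its foot on the bench.
- tin: squat closed tin of brads, painted green, 88 mm diameter, 50 mm high, standing loose on the bench beyond the end of the rail away from the vise. Origin: centre of its underside.

How it is judged (in metres and radians):
At the end, for the whole second after the job is handed in: Each plate lies flat (within 0.1 rad) on the rail, its centre within 12 mm of its own mark's centre and its underside no more than 4 mm above it, in order 36, 45, 54, 63 mm from the vise end to the tin end; all four released and at rest (under 0.02 m/s) (((y of vise in the frame of mark_a above 0 m and horizontal distance between plate_36 and mark_a below 0.012 m and horizontal distance between plate_45 and mark_b below 0.012 m and horizontal distance between plate_54 and mark_c below 0.012 m and horizontal distance between plate_63 and mark_d below 0.012 m and z of plate_36 in the frame of mark_a below 0.004 m and z of plate_45 in the frame of mark_b below 0.004 m and z of plate_54 in the frame of mark_c below 0.004 m and z of plate_63 in the frame of mark_d below 0.004 m) or (y of vise in the frame of mark_a below 0 m and horizontal distance between plate_36 and mark_d below 0.012 m and horizontal distance between plate_45 and mark_c below 0.012 m and horizontal distance between plate_54 and mark_b below 0.012 m and horizontal distance between plate_63 and mark_a below 0.012 m and z of plate_36 in the frame of mark_d below 0.004 m and z of plate_45 in the frame of mark_c below 0.004 m and z of plate_54 in the frame of mark_b below 0.004 m and z of plate_63 in the frame of mark_a below 0.004 m)) and angle between each of plate_36, plate_45, plate_54, plate_63's own z axis and vertical below 0.1 rad and linear speed of each of plate_36, plate_45, plate_54, plate_63 below 0.02 m/s); the robot touches nothing.
It fails at once if the green tin was shifted (more than 20 mm) (distance of tin from where it was at the start of the episode above 0.02 m).
It also fails if it takes over 80 s, if anything falls off the work surface, if the arm or the gripper's body presses on something with over 40 N, if the wrist force passes 120 N, or if a joint passes its speed limit or range.

ROBOT

A 6-joint arm with a two-finger parallel gripper is mounted at the origin on the work surface. World frame = base frame: x ahead of the robot, y to its left, z up, the work surface at z = 0. Lengths are in m, angles in degrees, forces in N, time in s.
With the tool pointing down it reaches from about 0.3 to 0.75 m from the base axis. Payload 8.5 kg.
Tool frame: the origin (TCP) lies at the very end of the fingers, on their centre line; the grasp point (between the pads) lies env.pinch_z behind it (env.pinch_z is the distance from the TCP to the grasp point, in m); z points along the fingers, y is the line along which they close (so a half turn about z gives the same grasp; the last joint's range is limited). The gripper opens to 85 mm and grips with 20 to 120 N. Pads are 22 mm wide; open, the fingers measure 114 mm over their backs; the gripper's body (76 mm by 85 mm) begins 54 mm behind the grasp point. The pads swing forward as they close: fully open they stand 13 mm farther back than shut.
Start: joints at [63.237, 21.807, 74.336, -0, 83.858, -12.336], TCP at [0.137, 0.533, 0.201] pointing down, gripper open.
Joint ranges: [-178.18, 178.18], [-50.72, 133.34], [12.68, 142.11], [-81.47, 261.47], [9.98, 163.14], [-165.26, 165.26]. Speed limits (degrees/s): [136.94, 136.94, 180, 180, 180, 180].

INTERFACE

Orientations are given as a 3x3 rotation matrix whose columns are the frame's x, y, z axes.
In Python, from rig import telemetry, get_image, env gives the robot as it stands. The module is installed in compiled form; this text tells all that it offers.
- The arm moves only by the tool apply_moves, never from a script. Its argument "series" is a list of rows, each a list of 7 numbers: the shift along the tool's x, y, z in mm, then the turn, a rotation vector about the tool's x, y, z in degrees, then the opening, from 0 (shut) to 1 (fully open). A call has 1 to 12 rows; each row shifts and turns the commanded pose from where the row before left it, along the tool's axes as they then stand; what a row does not reach is not made up. A row lasts 1/8 s, in which the tool goes at most 62.5 mm and 10.7 degrees, less where a joint would pass 70% of its speed; a pose out of reach is approached as far as the arm can. A call with a gripper value outside its range is refused whole. The fingers move at their own pace and stop on an object; "grip_force" is the grip in N (left out, the last holds). Time passes only in rows, so rows that do not move let the fingers close. It gives the time, the measured TCP pose, the force, the opening and the grip force at its end, in the units of the state.
- telemetry.observe(): the state, without advancing time (a new reading comes with each control period).
- get_image(name): name is "scene" or "top"; returns a dict with "frame" (384x512x3 uint8, red, green, blue), "z_map" (384x512 float32, m along the optical axis (not along the pixel's ray), 0 where there is no reading), "vertical_fov" (degrees; the focal length in pixels is half the picture's height over the tangent of half this angle, whatever the lens; pixels are square), "cx", "cy" (the principal point, pixels), "dist" ([k1, k2, p1, p2, k3] as OpenCV has them; the pictures are not rectified), "eye" and "attitude" of the camera in the world. Camera axes: x right, y up, looking along -z (the intrinsics and any distortion apply to the point x, -y, -z); pixel columns grow to the right and rows downward; lengths in m; the calibration is good to about 2 mm. A picture is of the moment at which its call begins.
- env.close_job(): hands the job in; it is judged then, once.
The state is a dict: "time_s": time; "q": joint angles; "qvel": joint speeds; "joint_efforts": joint torques, N m; "position": TCP position; "tool_rot": TCP orientation; "ft_force": force on the tool from outside, world axes, zero at the start; "wrist_torque": the same for the moment, N m; "grip_width": finger opening in m; "gripper_force": force on a finger pad.
Only numpy, scipy, OpenCV 4.12 (cv2) and the standard library are available. Lean on these libraries where they do the work, as an engineer would, in place of code of your own. Each camera call takes 0.05 s, during which the arm holds its last target. There are 200 camera calls.

## Working session

There is one attempt and no reset: what is moved stays moved. The work goes in short steps, Python scripts to look and compute and a tool call to move; the robot and the scene stay as the last step left them, time stands still between calls to the robot, and variables do not carry over. Pictures are saved under pics/ and viewed, at most 14 in all, crops included, and the job is handed in when it is done.

Besides the shell and the picture viewer there is one more tool, called after ">>>" by a JSON object that holds its "api" and its "payload". apply_moves: Moves the arm, as the interface text tells. Its arguments: {"type":"object","properties":{"series":{"type":"array"},"grip_force":{"type":"number"}},"required":["series"]}

```bash
mkdir -p pics; cat > h.py <<'E'
import numpy as np, cv2
from rig import telemetry, get_image, env
def K(im):
    f=im["frame"].shape[0]/2/np.tan(np.radians(im["vertical_fov"])/2)
    return np.array([[f,0,im["cx"]],[0,f,im["cy"]],[0,0,1.]])
def ray(im,uv,z):
    uv=np.asarray(uv,float).reshape(-1,1,2)
    n=cv2.undistortPoints(uv,K(im),np.array(im["dist"],float))[:,0]
    d=np.c_[n[:,0],-n[:,1],-np.ones(len(n))]@np.array(im["attitude"]).T
    e=np.array(im["eye"]); return e+d*((z-e[2])/d[:,2])[:,None]
def save(im,n): cv2.imwrite(f"pics/{n}.png",im["frame"][:,:,::-1])
E
python3 - <<'E'
from h import *
for n in("scene","top"):
    im=get_image(n); save(im,n+"0"); print(n,im["eye"],np.round(im["attitude"],3).tolist(),im["vertical_fov"],im["dist"])
s=telemetry.observe(); print(s["position"],np.round(s["tool_rot"],3).tolist(),s["grip_width"],s["time_s"],env.pinch_z)
E
```

```text
scene [0.82277023 0.29057975 0.69763854] [[-0.772, -0.546, 0.325], [0.636, -0.664, 0.393], [0.001, 0.51, 0.86]] 54.479397037049814 [0.01281518 0.         0.         0.         0.        ]
top [ 0.4755685  -0.00621611  1.17707988] [[0.011, 0.998, -0.065], [-1.0, 0.011, -0.0], [0.001, 0.065, 0.998]] 43.518646329760244 [-0.03328424  0.          0.          0.          0.        ]
[0.13685949 0.53238816 0.20076616] [[-0.968, 0.249, -0.001], [0.249, 0.968, -0.001], [0.0, -0.001, -1.0]] 0.08524044076542356 0.1 0.0187
```

View pics/top0.png

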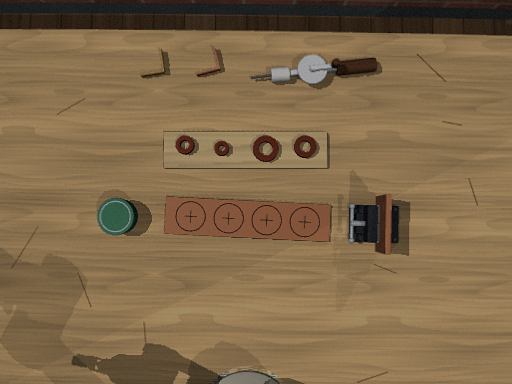

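View pics/scene0.png

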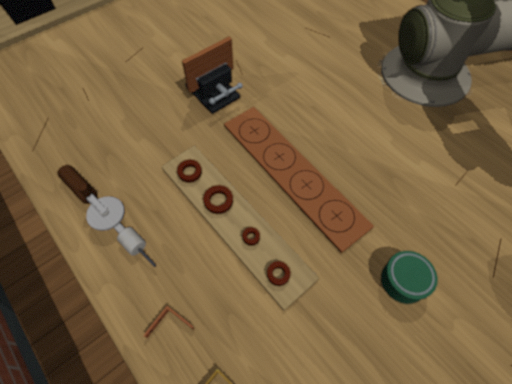

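Top view: plates on the plywood at about (185,145), (222,148), (265,149), (305,147). Ring marks at about (190,216), (228,218), (266,220), (304,222). The tin is at (117,216) on the +y side and the vise at (375,223) on the -y side, so 36→mark_d and 63→mark_a. The scene view shows the same layout.

```bash
cat >> h.py <<'E'
G={"scene":[(189,171),(218,199),(251,236),(278,273)],"top":[(305,147),(265,149),(222,148),(185,145)]}
M={"scene":[(337,216),(306,185),(279,156),(254,131)],"top":[(190,216),(228,218),(266,220),(304,222)]}
def plates(im,boxes=None):
    hsv=cv2.cvtColor(im["frame"],cv2.COLOR_RGB2HSV)
    h,s,v=[hsv[:,:,i].astype(int) for i in range(3)]
    m=(((h<10)|(h>172))&(s>130)&(v<im.get("vmax",150))).astype(np.uint8)
    out=[]
    for c in cv2.findContours(m,cv2.RETR_EXTERNAL,cv2.CHAIN_APPROX_NONE)[0]:
        if cv2.contourArea(c)<80: continue
        mm=cv2.moments(c); u=[mm["m10"]/mm["m00"],mm["m01"]/mm["m00"]]
        P=ray(im,c[:,0].astype(float),.020)[:,:2]; ar=cv2.contourArea(P.astype(np.float32)*1000)
        out.append((np.round(u,1).tolist(),np.round(ray(im,u,.020)[0],4).tolist(),round(2*(ar/np.pi)**.5,1)))
    return out
def marks(im,name):
    g=cv2.cvtColor(im["frame"],cv2.COLOR_RGB2GRAY); out=[]
    for u,v in M[name]:
        r=5; p=g[v-r:v+r+1,u-r:u+r+1].astype(float); w=np.clip(np.median(p)-p-8,0,None)
        # cross: column and row profile minima
        yy,xx=np.mgrid[-r:r+1,-r:r+1]
        c=[u+(w*xx).sum()/w.sum(),v+(w*yy).sum()/w.sum()]
        out.append((np.round(c,1).tolist(),np.round(ray(im,c,.012)[0],4).tolist()))
    return out
E
python3 - <<'E'
from h import *
for n in("scene","top"):
    im=get_image(n); print(n)
    for p in plates(im): print(" P",p)
    k=marks(im,n)
    for p in k: print(" M",p)
    print(np.linalg.norm(np.diff([p[1] for p in k],axis=0),axis=1), "depth z:")
    for u,v in [tuple(map(int,p[0])) for p in k][:2]:
        z=im["z_map"][v,u]; q=ray(im,(u,v),0)[0]-im["eye"]; f=-(np.array(im["attitude"]).T@q)[2]; print((im["eye"]+q*z/f)[2])
    hsv=cv2.cvtColor(im["frame"],cv2.COLOR_RGB2HSV); m=cv2.inRange(hsv,(60,60,30),(95,255,255))
    c=max(cv2.findContours(m,0,1)[0],key=cv2.contourArea);print("tin",ray(im,cv2.minEnclosingCircle(c)[0],.05))
E
```

```text
scene
 P ([4.6, 373.0], [1.1022, 0.0018, 0.02], 20.3)
 P ([22.5, 365.3], [1.0759, 0.0093, 0.02], 19.8)
 P ([6.1, 350.4], [1.0881, -0.0296, 0.02], 21.3)
 P ([5.5, 327.9], [1.0757, -0.0649, 0.02], 17.6)
 P ([278.0, 273.0], [0.6544, 0.1597, 0.02], 40.7)
 P ([250.7, 235.8], [0.6469, 0.0707, 0.02], 31.6)
 P ([217.7, 199.0], [0.6479, -0.0352, 0.02], 59.0)
 P ([188.8, 170.5], [0.6542, -0.1306, 0.02], 49.8)
 M ([336.3, 215.5], [0.4825, 0.1444, 0.012])
 M ([306.2, 184.2], [0.4786, 0.0519, 0.012])
 M ([278.9, 156.1], [0.4754, -0.0396, 0.012])
 M ([253.8, 130.0], [0.4719, -0.132, 0.012])
[0.09258218 0.09155594 0.09246626] depth z:
0.012979423831845915
0.010740941749527999
tin [[0.48744415 0.31689235 0.05      ]]
top
 P ([221.3, 148.1], [0.6483, 0.0703, 0.02], 33.0)
 P ([304.6, 146.2], [0.6553, -0.1316, 0.02], 51.0)
 P ([265.2, 148.2], [0.6491, -0.036, 0.02], 60.0)
 P ([184.5, 144.6], [0.6559, 0.1598, 0.02], 42.1)
 P ([266.8, 1.7], [1.0167, -0.0366, 0.02], 27.6)
 M ([190.1, 216.1], [0.4828, 0.1438, 0.012])
 M ([228.4, 218.0], [0.4794, 0.0512, 0.012])
 M ([266.1, 220.0], [0.4755, -0.0401, 0.012])
 M ([304.0, 221.9], [0.4719, -0.1317, 0.012])
[0.0926624  0.09138326 0.09167072] depth z:
0.01605935058953234
0.013114720864304097
tin [[0.48009268 0.3143482  0.05      ]]
```

>>> {"api": "apply_moves", "payload": {"series": [[0,0,0,0,0,9.45,1],[0,0,0,0,0,9.45,1],[0,0,0,0,0,9.45,1],[0,0,0,0,0,9.45,1],[0,0,0,0,0,9.45,1],[0,0,0,0,0,9.45,1],[0,0,0,0,0,9.45,1],[0,0,0,0,0,9.45,1],[-31,43,0,0,0,0,1],[-31,43,0,0,0,0,1],[-31,43,0,0,0,0,1],[-31,43,0,0,0,0,1]], "grip_force": 30}}

```text
time_s: 1.7
position: [0.3101, 0.4074, 0.2013]
tool_rot: [[0.0, 1.0, -0.0], [1.0, -0.0, -0.0], [-0.0, -0.0, -1.0]]
ft_force: [0.9, 0.5, -0.1]
grip_width: 0.0854
gripper_force: 0.0
```

>>> {"api": "apply_moves", "payload": {"series": [[-31,43,5,0,0,0,1],[-31,43,10,0,0,0,1],[-31,43,10,0,0,0,1],[-31,43,10,0,0,0,1],[-31,43,10,0,0,0,1],[-31,43,10,0,0,0,1],[-31,43,10,0,0,0,1],[-31,43,10,0,0,0,1],[0,0,0,0,0,0,1],[0,0,0,0,0,0,1]]}}

```text
time_s: 2.95
position: [0.6524, 0.1607, 0.1261]
tool_rot: [[0.001, 1.0, -0.001], [1.0, -0.001, 0.0], [0.0, -0.001, -1.0]]
ft_force: [0.1, 0.0, -0.5]
grip_width: 0.0857
gripper_force: 0.0
```

```bash
python3 - <<'E'
from h import *
s=telemetry.observe(); print(s["position"],np.round(s["tool_rot"],4).tolist(),s["ft_force"],s["time_s"])
for n in("scene",):
    save(get_image(n),n+"1")
E
```

```text
[0.65242648 0.16067831 0.12612963] [[0.0005, 1.0, -0.0008], [1.0, -0.0005, 0.0002], [0.0002, -0.0008, -1.0]] [ 0.05492282  0.02114498 -0.52715807] 2.95
```

View pics/scene1.png

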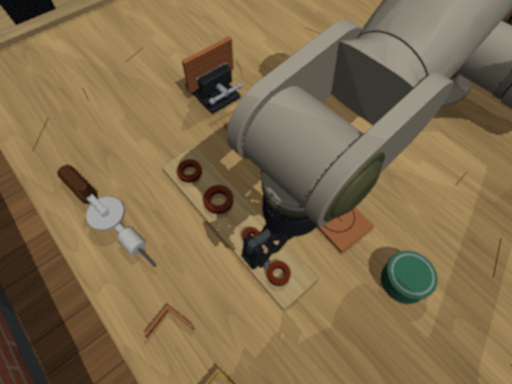

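The scene view shows the gripper above plate_45, which is at about (278,273), with the fingers along x. I'm descending onto it.

>>> {"api": "apply_moves", "payload": {"series": [[-1,3,40,0,0,0,1],[0,0,40,0,0,0,1],[0,0,20,0,0,0,1],[0,0,11,0,0,0,1],[0,0,0,0,0,0,1],[0,0,0,0,0,0,0],[0,0,0,0,0,0,0],[0,0,0,0,0,0,0],[0,0,0,0,0,0,0],[0,0,0,0,0,0,0],[0,0,0,0,0,0,0]], "grip_force": 30}}

```text
time_s: 4.38
position: [0.6559, 0.1594, 0.0153]
tool_rot: [[0.0, 1.0, -0.0], [1.0, -0.0, 0.0], [0.0, -0.0, -1.0]]
ft_force: [0.1, -0.9, -0.4]
grip_width: 0.0001
gripper_force: 0.0
```

```bash
python3 - <<'E'
from h import *
im=get_image("scene"); c=im["frame"][180:330,180:380]; cv2.imwrite("pics/c2.png",cv2.resize(c,None,fx=4,fy=4,interpolation=2)[:,:,::-1])
for p in plates(im):
    if p[0][1]<300 and p[0][0]>100: print(p)
print(telemetry.observe()["position"])
E
```

```text
([280.6, 278.6], [0.6576, 0.1705, 0.02], 21.6)
([250.8, 236.1], [0.647, 0.0713, 0.02], 31.1)
([217.7, 199.0], [0.648, -0.0352, 0.02], 57.1)
([189.0, 170.5], [0.6539, -0.1304, 0.02], 49.9)
[0.65581608 0.15938111 0.01529296]
```

View pics/c2.png

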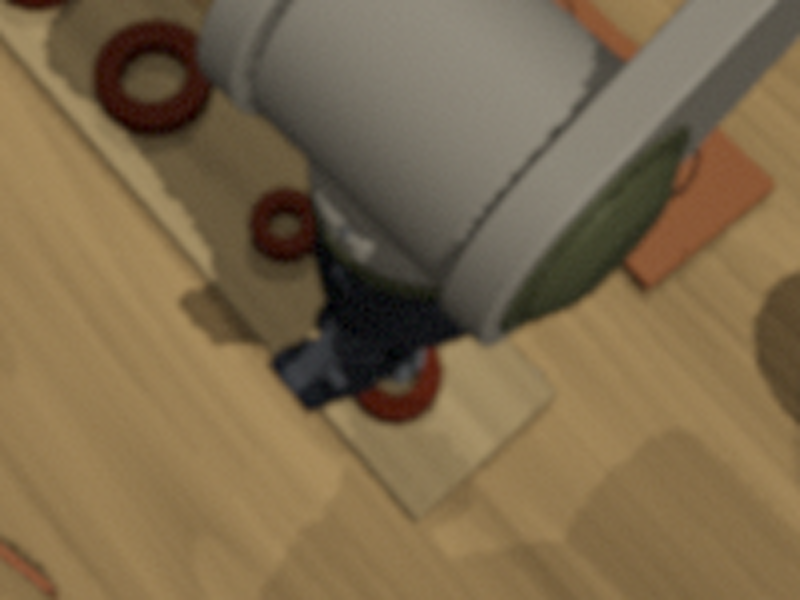

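The crop shows the +x finger standing at about (310,375), clear of plate_45 at (398,385), though the width reads 0. I'll hold for a moment and read again.

>>> {"api": "apply_moves", "payload": {"series": [[0,0,0,0,0,0,0],[0,0,0,0,0,0,0],[0,0,0,0,0,0,0],[0,0,0,0,0,0,0]]}}

```text
time_s: 4.92
position: [0.6558, 0.1594, 0.0153]
tool_rot: [[0.0, 1.0, -0.0], [1.0, -0.0, 0.0], [0.0, -0.0, -1.0]]
ft_force: [0.2, -0.0, -0.4]
grip_width: 0.0002
gripper_force: 0.0
```

```bash
python3 - <<'E'
from h import *
im=get_image("scene"); c=im["frame"][220:300,220:320]; cv2.imwrite("pics/c3.png",cv2.resize(c,None,fx=7,fy=7,interpolation=2)[:,:,::-1])
s=telemetry.observe(); print({k:np.round(s[k],4) for k in("position","grip_width","gripper_force","ft_force","wrist_torque")})
e=np.array(im["eye"]);A=np.array(im["attitude"])
for p in [(.656,.1594,.02),(.6985,.1594,.03),(.6135,.1594,.03),(.656,.1594,.05)]:
    c=A.T@(np.array(p)-e); q=cv2.projectPoints(np.array([[c[0],-c[1],-c[2]]]),np.zeros(3),np.zeros(3),K(im),np.array(im["dist"]))[0]; print(p,q.ravel())
E
```

```text
{'position': array([0.6559, 0.1594, 0.0153]), 'grip_width': np.float64(-0.0003), 'gripper_force': np.float64(0.0), 'ft_force': array([ 0.2945,  0.1088, -0.2324]), 'wrist_torque': array([-0.0221,  0.0217,  0.0082])}
(0.656, 0.1594, 0.02) [277.26418952 273.40445739]
(0.6985, 0.1594, 0.03) [259.7020357  286.62379657]
(0.6135, 0.1594, 0.03) [294.73476128 257.48114552]
(0.656, 0.1594, 0.05) [278.22273992 268.31295373]
```

View pics/c3.png

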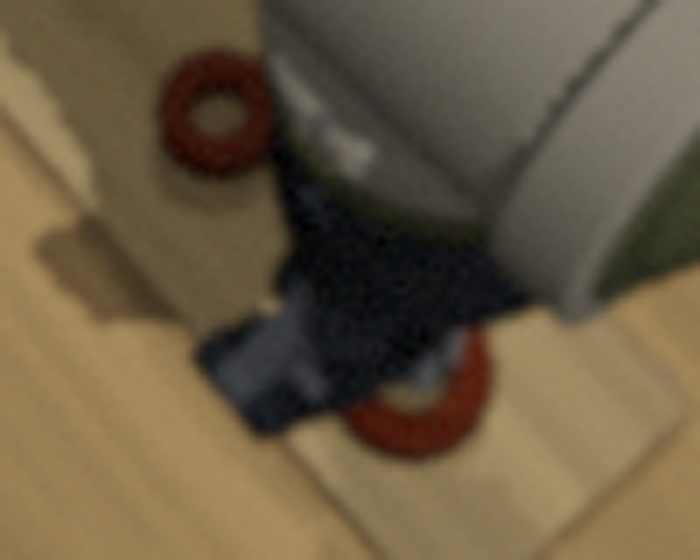

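```bash
python3 - <<'E'
from h import *
im=get_image("scene"); e=np.array(im["eye"]);A=np.array(im["attitude"])
for v in range(262,286,2):
    r=[]
    for u in range(248,294,3):
        d=ray(im,(u,v),0)[0]-e; f=-(A.T@d)[2]; r.append("%4d"%(1000*(e+d*im["z_map"][v,u]/f)[2]))
    print(v,*r)
E
```

```text
262   10   11    9   12  151  152  165  172  182  187  192  193  196  195  195  190
264   10   10   12  133  149  151  697  163  160  179  183  186  185  185  185  182
266   11    9  134  132  146  150  157  158  147  135  116  178  180  178  176   10
268    4  138  136  143  147  148  153  151  101   97  111  124   77   25   26    9
270  136  136  138  141  144  138  113  102  102   91   99  110   63   26   25   11
272  132  137  138  140  140  131  117  100  104   98   63   67   49   26   25   11
274    0  135  138  140  135  130  132  114  106   91   46   55   10   27   28   10
276    0   -1  138  138  136  130  126  110   94   12    8    9   23   27   27    9
278    0   -2  133  137  138  128  113   97   26   27   26   27   26   25    9    9
280   -2   -2    0  136  134  116    9   16   27   26   29   25   26   26    9   11
282    0    1    0  133    5   11   11   11   22   29   27   27   26   19   10   12
284    0   -1   -2    0    0   11    9   11   11   19   23   24   18   10   10   13
```

>>> {"api": "apply_moves", "payload": {"series": [[0,0,-20,0,0,0,0],[0,0,-40,0,0,0,0],[0,0,-40,0,0,0,0],[0,0,0,0,0,0,0],[0,0,0,0,0,0,0]]}}

```text
time_s: 5.65
position: [0.6554, 0.1594, 0.1145]
tool_rot: [[0.0, 1.0, -0.001], [1.0, -0.0, -0.0], [-0.0, -0.001, -1.0]]
ft_force: [-0.4, -0.7, 0.2]
grip_width: -0.0
gripper_force: 0.0
```

```bash
python3 - <<'E'
from h import *
im=get_image("scene"); e=np.array(im["eye"]);A=np.array(im["attitude"])
c=im["frame"][200:300,210:330]; cv2.imwrite("pics/c4.png",cv2.resize(c,None,fx=6,fy=6,interpolation=2)[:,:,::-1])
s=telemetry.observe(); T=s["position"]; print(T)
v,u=np.mgrid[0:384,0:512]; d=ray(im,np.c_[u.ravel(),v.ravel()],0)-e; f=-(d@A)[:,2]
P=e+d*(im["z_map"].ravel()/f)[:,None]
m=(np.abs(P[:,0]-T[0])<.03)&(np.abs(P[:,1]-T[1])<.03)&(P[:,2]>.04)&(P[:,2]<.25)
i=np.argsort(P[:,2]+9*~m)[:25]
for k in i: print(u.ravel()[k],v.ravel()[k],np.round(P[k]*1000))
for p in plates(im): print(p) if 100<p[0][0] else 0
E
```

```text
[0.65522216 0.15932558 0.11401027]
282 255 [662. 167. 146.]
283 256 [662. 169. 147.]
283 255 [662. 168. 149.]
288 253 [654. 171. 149.]
289 252 [652. 171. 149.]
284 256 [662. 171. 150.]
287 253 [656. 170. 151.]
282 254 [663. 167. 151.]
281 255 [665. 167. 151.]
290 251 [650. 171. 152.]
285 255 [660. 171. 152.]
283 254 [662. 168. 152.]
286 254 [658. 171. 152.]
284 255 [662. 170. 154.]
280 255 [667. 167. 154.]
288 252 [655. 171. 154.]
290 250 [650. 171. 155.]
289 251 [653. 171. 155.]
285 254 [661. 171. 156.]
279 255 [669. 166. 156.]
282 253 [663. 167. 156.]
281 254 [665. 167. 156.]
283 253 [662. 168. 157.]
292 245 [643. 167. 157.]
284 254 [662. 170. 157.]
([278.0, 272.9], [0.6544, 0.1596, 0.02], 40.3)
([250.7, 235.3], [0.6462, 0.07, 0.02], 29.7)
([217.9, 198.9], [0.6474, -0.0351, 0.02], 58.7)
([189.1, 170.3], [0.6535, -0.1305, 0.02], 49.6)
```

View pics/c4.png

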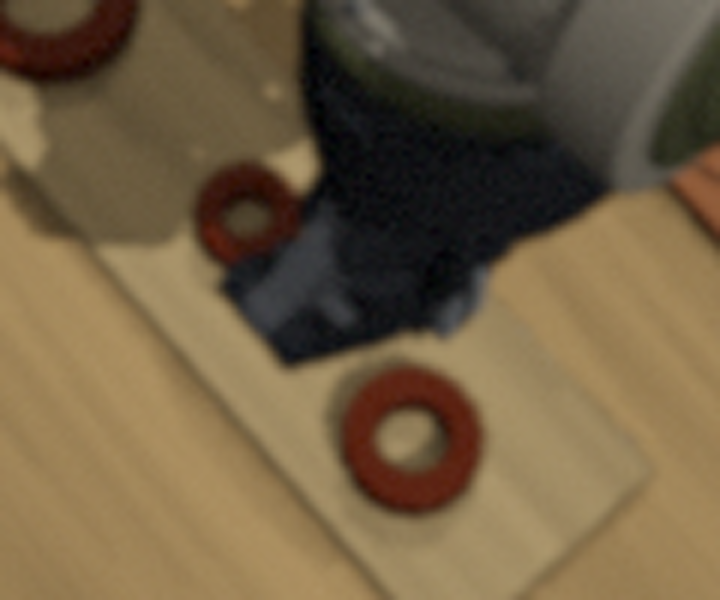

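The crop shows the shut fingertips ending at about (460,320). By depth that is about 30 mm above the reported TCP, and plate_45 at (412,438) hasn't moved. To get the true tip height, I'll lower the shut fingers gently onto bare plywood between two plates.

>>> {"api": "apply_moves", "payload": {"series": [[-46,-5,0,0,0,0,0],[0,0,50,0,0,0,0],[0,0,35,0,0,0,0],[0,0,19,0,0,0,0],[0,0,3,0,0,0,0],[0,0,3,0,0,0,0],[0,0,3,0,0,0,0],[0,0,0,0,0,0,0]]}}

```text
time_s: 6.7
position: [0.6509, 0.1134, 0.0026]
tool_rot: [[0.0, 1.0, 0.0], [1.0, -0.0, 0.0], [0.0, 0.0, -1.0]]
ft_force: [0.4, -0.4, 0.2]
grip_width: -0.0002
gripper_force: 0.0
```

>>> {"api": "apply_moves", "payload": {"series": [[0,0,3,0,0,0,0],[0,0,3,0,0,0,0],[0,0,0,0,0,0,0]]}}

```text
time_s: 7.08
position: [0.6507, 0.1134, -0.004]
tool_rot: [[0.0, 1.0, -0.001], [1.0, -0.0, 0.0], [0.0, -0.001, -1.0]]
ft_force: [0.3, 0.4, -0.1]
grip_width: -0.0002
gripper_force: 0.0
```

>>> {"api": "apply_moves", "payload": {"series": [[0,0,2,0,0,0,0],[0,0,2,0,0,0,0],[0,0,0,0,0,0,0]]}}

```text
time_s: 7.45
position: [0.6507, 0.1134, -0.0079]
tool_rot: [[0.0, 1.0, -0.0], [1.0, -0.0, 0.0], [0.0, -0.0, -1.0]]
ft_force: [-0.2, -0.4, 0.3]
grip_width: -0.0
gripper_force: 0.0
```

>>> {"api": "apply_moves", "payload": {"series": [[0,0,2,0,0,0,0],[0,0,2,0,0,0,0],[0,0,0,0,0,0,0]]}}

```text
time_s: 7.82
position: [0.6507, 0.1134, -0.0119]
tool_rot: [[0.0, 1.0, -0.0], [1.0, -0.0, -0.0], [-0.0, -0.0, -1.0]]
ft_force: [0.7, 0.1, 1.0]
grip_width: -0.0002
gripper_force: 0.0
```

>>> {"api": "apply_moves", "payload": {"series": [[0,0,2,0,0,0,0],[0,0,0,0,0,0,0]]}}

```text
time_s: 8.07
position: [0.6507, 0.1134, -0.0139]
tool_rot: [[0.0, 1.0, -0.0], [1.0, -0.0, -0.0], [-0.0, -0.0, -1.0]]
ft_force: [0.3, 0.7, -0.1]
grip_width: 0.0002
gripper_force: 0.0
```

>>> {"api": "apply_moves", "payload": {"series": [[0,0,1,0,0,0,0],[0,0,1,0,0,0,0],[0,0,0,0,0,0,0]]}}

```text
time_s: 8.45
position: [0.6508, 0.1134, -0.0158]
tool_rot: [[0.0, 1.0, -0.0], [1.0, -0.0, -0.0], [-0.0, -0.0, -1.0]]
ft_force: [-0.1, 1.0, -0.4]
grip_width: 0.0004
gripper_force: 0.0
```

>>> {"api": "apply_moves", "payload": {"series": [[0,0,1,0,0,0,0],[0,0,0,0,0,0,0]]}}

```text
time_s: 8.7
position: [0.6508, 0.1134, -0.0167]
tool_rot: [[0.0, 1.0, -0.0], [1.0, -0.0, -0.0], [-0.0, -0.0, -1.0]]
ft_force: [1.8, 0.1, -0.1]
grip_width: 0.0001
gripper_force: 0.0
```

>>> {"api": "apply_moves", "payload": {"series": [[0,0,1,0,0,0,0],[0,0,0,0,0,0,0]]}}

```text
time_s: 8.95
position: [0.6508, 0.1134, -0.0178]
tool_rot: [[0.0, 1.0, -0.0], [1.0, -0.0, 0.0], [0.0, -0.0, -1.0]]
ft_force: [0.5, -0.1, 0.3]
grip_width: -0.0001
gripper_force: 0.0
```

```bash
cat >> h.py <<'E'
def tip(im,T,lo):
    e=np.array(im["eye"]);A=np.array(im["attitude"]); v,u=np.mgrid[0:384,0:512]; d=ray(im,np.c_[u.ravel(),v.ravel()],0)-e; f=-(d@A)[:,2]
    P=e+d*(im["z_map"].ravel()/f)[:,None]; m=(np.abs(P[:,:2]-T[:2])<.02).all(1)&(P[:,2]>lo)&(P[:,2]<.25)
    return np.round(1000*P[m][np.argsort(P[m][:,2])])[:60:3].astype(int).tolist()
E
python3 - <<'E'
from h import *
im=get_image("scene"); s=telemetry.observe(); print(tip(im,s["position"],.018))
E
```

```text
[[654, 125, 19], [663, 121, 22], [658, 121, 22], [661, 121, 23], [657, 123, 25], [660, 121, 26], [639, 121, 28], [657, 125, 30], [657, 123, 32], [663, 121, 33], [664, 119, 35], [645, 125, 36], [663, 121, 38], [648, 125, 41], [645, 125, 42], [650, 125, 45], [663, 121, 48], [651, 125, 51], [661, 126, 55], [641, 128, 56]]
```

>>> {"api": "apply_moves", "payload": {"series": [[0,0,1,0,0,0,0],[0,0,0,0,0,0,0]]}}

```text
time_s: 9.25
position: [0.6509, 0.1134, -0.0179]
tool_rot: [[0.0, 1.0, 0.001], [1.0, -0.0, -0.0], [-0.0, 0.001, -1.0]]
ft_force: [-1.2, -0.3, 5.4]
grip_width: 0.0004
gripper_force: 2.7
```

>>> {"api": "apply_moves", "payload": {"series": [[0,0,1,0,0,0,0],[0,0,0,0,0,0,0]]}}

```text
time_s: 9.5
position: [0.651, 0.1134, -0.018]
tool_rot: [[0.0, 1.0, 0.001], [1.0, -0.0, -0.0], [-0.0, 0.001, -1.0]]
ft_force: [-5.3, -0.8, 12.1]
grip_width: -0.0
gripper_force: 6.1
```

Contact came at a reported z of -0.018 on the 0.012 surface, so the real tips sit 30 mm above the reported TCP. I'll use that offset and retry plate_45.

>>> {"api": "apply_moves", "payload": {"series": [[0,0,-40,0,0,0,0],[0,0,-40,0,0,0,1],[46,4,-20,0,0,0,1],[0,0,0,0,0,0,1],[0,0,0,0,0,0,1],[0,0,0,0,0,0,1],[0,0,0,0,0,0,1]]}}

```text
time_s: 10.38
position: [0.6547, 0.1586, 0.0798]
tool_rot: [[0.001, 1.0, -0.001], [1.0, -0.001, -0.0], [-0.0, -0.001, -1.0]]
ft_force: [0.2, -0.2, -0.3]
grip_width: 0.0856
gripper_force: 0.0
```

>>> {"api": "apply_moves", "payload": {"series": [[0,0,45,0,0,0,1],[0,0,30,0,0,0,1],[0,0,15,0,0,0,1],[0,0,6,0,0,0,1],[0,0,0,0,0,0,0],[0,0,0,0,0,0,0],[0,0,0,0,0,0,0],[0,0,0,0,0,0,0],[0,0,0,0,0,0,0],[0,0,0,0,0,0,0]], "grip_force": 30}}

```text
time_s: 11.62
position: [0.6555, 0.1595, -0.0143]
tool_rot: [[0.0, 1.0, 0.002], [1.0, -0.0, 0.0], [0.0, 0.002, -1.0]]
ft_force: [-0.9, -0.2, 6.2]
grip_width: 0.0431
gripper_force: 30.8
```

>>> {"api": "apply_moves", "payload": {"series": [[0,0,-20,0,0,0,0],[0,0,-40,0,0,0,0],[-33,-30,-10,0,0,0,0],[-33,-30,0,0,0,0,0],[-33,-30,0,0,0,0,0],[-33,-30,0,0,0,0,0],[-33,-30,0,0,0,0,0],[-33,-30,0,0,0,0,0],[0,0,0,0,0,0,0],[0,0,0,0,0,0,0]]}}

```text
time_s: 12.88
position: [0.4755, -0.0384, 0.0547]
tool_rot: [[0.001, 1.0, 0.001], [1.0, -0.001, -0.0], [-0.0, 0.001, -1.0]]
ft_force: [-0.1, -0.3, 0.1]
grip_width: 0.0428
gripper_force: 30.7
```

```bash
python3 - <<'E'
from h import *
im=get_image("scene"); c=im["frame"][80:300,160:400]; cv2.imwrite("pics/c5.png",cv2.resize(c,None,fx=2.5,fy=2.5,interpolation=2)[:,:,::-1])
s=telemetry.observe(); print(s["position"],s["grip_width"],s["ft_force"])
E
```

```text
[ 0.47553246 -0.03812266  0.05455487] 0.04305063939251949 [0.876517   0.19180488 0.62816677]
```

View pics/c5.png

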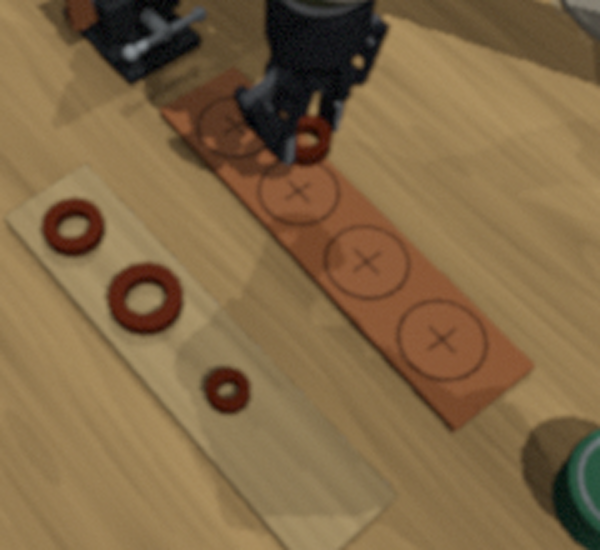

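The crop shows plate_45 held level at (310,140) above mark_c. I'm lowering and releasing it.

>>> {"api": "apply_moves", "payload": {"series": [[-2,0,35,0,0,0,0],[0,0,20,0,0,0,0],[0,0,10,0,0,0,0],[0,0,3,0,0,0,0],[0,0,0,0,0,0,0],[0,0,0,0,0,0,1],[0,0,0,0,0,0,1],[0,0,0,0,0,0,1],[0,0,0,0,0,0,1],[0,0,-20,0,0,0,1],[0,0,-40,0,0,0,1],[0,0,-30,0,0,0,1]]}}

```text
time_s: 14.42
position: [0.4749, -0.0406, 0.0777]
tool_rot: [[0.001, 1.0, 0.001], [1.0, -0.001, -0.0], [-0.0, 0.001, -1.0]]
ft_force: [-0.0, 0.1, -0.1]
grip_width: 0.0854
gripper_force: 0.0
```

>>> {"api": "apply_moves", "payload": {"series": [[28,43,0,0,0,0,1],[28,43,0,0,0,0,1],[28,43,0,0,0,0,1],[27,43,0,0,0,0,1],[0,0,0,0,0,0,1],[0,0,0,0,0,0,1]]}}

```text
time_s: 15.18
position: [0.6461, 0.0703, 0.0759]
tool_rot: [[0.0, 1.0, -0.001], [1.0, -0.0, -0.0], [-0.0, -0.001, -1.0]]
ft_force: [-0.7, -0.1, 0.2]
grip_width: 0.0855
gripper_force: 0.0
```

```bash
python3 - <<'E'
from h import *
for n in("scene","top"):
    im=get_image(n)
    for p in plates(im): print(n,p) if p[1][0]<.8 else 0
s=telemetry.observe(); print(s["position"],s["grip_width"],s["ft_force"])
E
```

```text
scene ([250.6, 235.8], [0.6469, 0.0705, 0.02], 31.8)
scene ([213.8, 192.9], [0.6455, -0.0518, 0.02], 32.1)
scene ([188.8, 170.4], [0.6541, -0.1308, 0.02], 50.0)
top ([266.3, 219.3], [0.4772, -0.0403, 0.02], 43.2)
top ([304.6, 146.1], [0.6555, -0.1315, 0.02], 50.7)
top ([265.1, 148.3], [0.6489, -0.0357, 0.02], 59.6)
[0.64606088 0.06981185 0.07643024] 0.08535364341379577 [0.68380999 0.12963883 0.61182437]
```

>>> {"api": "apply_moves", "payload": {"series": [[0,1,45,0,0,0,1],[0,0,30,0,0,0,1],[0,0,12,0,0,0,1],[0,0,4,0,0,0,1],[0,0,0,0,0,0,0],[0,0,0,0,0,0,0],[0,0,0,0,0,0,0],[0,0,0,0,0,0,0],[0,0,0,0,0,0,0],[0,0,0,0,0,0,0],[0,0,0,0,0,0,0]], "grip_force": 30}}

```text
time_s: 16.65
position: [0.6482, 0.0704, -0.0136]
tool_rot: [[0.0, 1.0, 0.001], [1.0, -0.0, -0.0], [-0.0, 0.001, -1.0]]
ft_force: [-1.2, -1.0, 5.3]
grip_width: 0.0345
gripper_force: 29.7
```

>>> {"api": "apply_moves", "payload": {"series": [[0,0,-20,0,0,0,0],[0,0,-40,0,0,0,0],[-34,-29,-10,0,0,0,0],[-34,-29,0,0,0,0,0],[-34,-29,0,0,0,0,0],[-34,-29,0,0,0,0,0],[-34,-29,0,0,0,0,0],[-33,-30,0,0,0,0,0],[0,0,0,0,0,0,0],[0,0,0,0,0,0,0]]}}

```text
time_s: 17.9
position: [0.4731, -0.1325, 0.0556]
tool_rot: [[0.001, 1.0, 0.001], [1.0, -0.001, -0.0], [-0.0, 0.001, -1.0]]
ft_force: [-0.1, 0.5, -0.2]
grip_width: 0.0348
gripper_force: 30.0
```

>>> {"api": "apply_moves", "payload": {"series": [[1,-1,35,0,0,0,0],[0,0,20,0,0,0,0],[0,0,10,0,0,0,0],[0,0,3,0,0,0,0],[0,0,0,0,0,0,0],[0,0,0,0,0,0,1],[0,0,0,0,0,0,1],[0,0,0,0,0,0,1],[0,0,0,0,0,0,1],[0,0,-20,0,0,0,1],[0,0,-40,0,0,0,1],[0,0,-30,0,0,0,1]]}}

```text
time_s: 19.4
position: [0.4718, -0.1316, 0.0787]
tool_rot: [[0.0, 1.0, 0.001], [1.0, -0.0, -0.0], [-0.0, 0.001, -1.0]]
ft_force: [-0.2, 0.7, 0.1]
grip_width: 0.0855
gripper_force: 0.0
```

>>> {"api": "apply_moves", "payload": {"series": [[0,46,0,0,0,0,1],[0,46,0,0,0,0,1],[0,46,0,0,0,0,1],[0,45,0,0,0,0,1],[0,0,0,0,0,0,1],[0,0,0,0,0,0,1]]}}

```text
time_s: 20.15
position: [0.654, -0.1315, 0.0769]
tool_rot: [[0.0, 1.0, -0.001], [1.0, -0.0, 0.0], [0.0, -0.001, -1.0]]
ft_force: [-0.5, 0.4, 0.6]
grip_width: 0.0855
gripper_force: 0.0
```

```bash
python3 - <<'E'
from h import *
for n in("scene","top"):
    im=get_image(n)
    for p in plates(im): print(n,p) if p[1][0]<.8 else 0
s=telemetry.observe(); print(s["position"],s["grip_width"],s["ft_force"])
E
```

```text
scene ([217.7, 199.0], [0.6478, -0.0352, 0.02], 58.7)
scene ([188.8, 170.5], [0.6542, -0.1305, 0.02], 49.7)
scene ([278.8, 153.9], [0.4758, -0.0401, 0.02], 44.4)
scene ([253.6, 128.4], [0.4732, -0.131, 0.02], 35.8)
top ([264.1, 147.8], [0.6502, -0.0333, 0.02], 56.5)
[ 0.65381212 -0.13164044  0.07746919] 0.08578915189891845 [ 1.59333702 -0.10181127  0.29535678]
```

>>> {"api": "apply_moves", "payload": {"series": [[0,0,45,0,0,0,1],[0,0,30,0,0,0,1],[0,0,14,0,0,0,1],[0,0,5,0,0,0,1],[0,0,0,0,0,0,0],[0,0,0,0,0,0,0],[0,0,0,0,0,0,0],[0,0,0,0,0,0,0],[0,0,0,0,0,0,0],[0,0,0,0,0,0,0]], "grip_force": 30}}

```text
time_s: 21.5
position: [0.6554, -0.1319, -0.015]
tool_rot: [[0.0, 1.0, 0.002], [1.0, -0.0, -0.001], [-0.001, 0.002, -1.0]]
ft_force: [-0.8, 0.6, 6.5]
grip_width: 0.0517
gripper_force: 31.4
```

>>> {"api": "apply_moves", "payload": {"series": [[0,0,-20,0,0,0,0],[0,0,-40,0,0,0,0],[30,-29,-10,0,0,0,0],[30,-29,0,0,0,0,0],[30,-29,0,0,0,0,0],[31,-29,0,0,0,0,0],[31,-29,0,0,0,0,0],[31,-30,0,0,0,0,0],[0,0,0,0,0,0,0],[0,0,0,0,0,0,0]]}}

```text
time_s: 22.75
position: [0.4808, 0.0511, 0.0539]
tool_rot: [[0.0, 1.0, 0.002], [1.0, -0.0, -0.0], [-0.0, 0.002, -1.0]]
ft_force: [0.2, -0.1, -0.7]
grip_width: 0.0525
gripper_force: 31.6
```

>>> {"api": "apply_moves", "payload": {"series": [[0,-1.5,35,0,0,0,0],[0,0,20,0,0,0,0],[0,0,10,0,0,0,0],[0,0,3,0,0,0,0],[0,0,0,0,0,0,0],[0,0,0,0,0,0,1],[0,0,0,0,0,0,1],[0,0,0,0,0,0,1],[0,0,0,0,0,0,1],[0,0,-20,0,0,0,1],[0,0,-40,0,0,0,1],[0,0,-30,0,0,0,1]]}}

```text
time_s: 24.25
position: [0.4784, 0.0515, 0.0767]
tool_rot: [[0.0, 1.0, 0.001], [1.0, -0.0, -0.0], [-0.0, 0.001, -1.0]]
ft_force: [0.8, -0.1, -0.9]
grip_width: 0.0855
gripper_force: 0.0
```

>>> {"api": "apply_moves", "payload": {"series": [[-22,43,0,0,0,0,1],[-22,43,0,0,0,0,1],[-22,42,0,0,0,0,1],[-22,42,0,0,0,0,1],[0,0,0,0,0,0,1],[0,0,0,0,0,0,1]]}}

```text
time_s: 25.0
position: [0.6476, -0.0363, 0.0749]
tool_rot: [[0.0, 1.0, -0.001], [1.0, -0.0, 0.0], [0.0, -0.001, -1.0]]
ft_force: [-0.3, -0.6, -0.8]
grip_width: 0.0851
gripper_force: 0.0
```

```bash
python3 - <<'E'
from h import *
for n in("scene","top"):
    im=get_image(n)
    for p in plates(im): print(n,p) if p[1][0]<.8 else 0
s=telemetry.observe(); print(s["position"],s["grip_width"],s["ft_force"])
E
```

```text
scene ([217.7, 199.0], [0.6478, -0.0353, 0.02], 58.7)
scene ([306.4, 182.3], [0.4791, 0.0516, 0.02], 54.1)
scene ([279.0, 153.8], [0.4753, -0.0401, 0.02], 44.6)
scene ([253.6, 128.5], [0.4734, -0.1309, 0.02], 36.6)
top ([304.2, 221.1], [0.474, -0.1315, 0.02], 34.1)
[ 0.64745987 -0.03596562  0.07544805] 0.08547533548594073 [-0.38589523  0.4697789   0.44871194]
```

>>> {"api": "apply_moves", "payload": {"series": [[0,0,45,0,0,0,1],[0,0,30,0,0,0,1],[0,0,14,0,0,0,1],[0,0,5,0,0,0,1],[0,0,0,0,0,0,0],[0,0,0,0,0,0,0],[0,0,0,0,0,0,0],[0,0,0,0,0,0,0],[0,0,0,0,0,0,0]], "grip_force": 30}}

```text
time_s: 26.22
position: [0.6489, -0.0367, -0.017]
tool_rot: [[0.0, 1.0, 0.002], [1.0, -0.0, -0.001], [-0.001, 0.002, -1.0]]
ft_force: [-1.5, 0.1, 6.0]
grip_width: 0.0615
gripper_force: 32.7
```

>>> {"api": "apply_moves", "payload": {"series": [[0,0,-20,0,0,0,0],[0,0,-40,0,0,0,0],[30,-28,-10,0,0,0,0],[30,-28,0,0,0,0,0],[30,-28,0,0,0,0,0],[30,-28,0,0,0,0,0],[30,-27,0,0,0,0,0],[30,-27,0,0,0,0,0],[0,0,0,0,0,0,0],[0,0,0,0,0,0,0]]}}

```text
time_s: 27.48
position: [0.4832, 0.1432, 0.0519]
tool_rot: [[0.0, 1.0, 0.002], [1.0, -0.0, -0.0], [-0.0, 0.002, -1.0]]
ft_force: [-0.2, 0.4, -0.4]
grip_width: 0.0613
gripper_force: 32.9
```

Releasing plate_63, then lifting and retreating to +x so the cameras have a clear view.

>>> {"api": "apply_moves", "payload": {"series": [[0,0,35,0,0,0,0],[0,0,20,0,0,0,0],[0,0,10,0,0,0,0],[0,0,3,0,0,0,0],[0,0,0,0,0,0,0],[0,0,0,0,0,0,1],[0,0,0,0,0,0,1],[0,0,0,0,0,0,1],[0,0,0,0,0,0,1],[0,0,-20,0,0,0,1],[0,0,-50,0,0,0,1],[0,0,-60,0,0,0,1]]}}

```text
time_s: 28.98
position: [0.4817, 0.1434, 0.1143]
tool_rot: [[0.001, 1.0, -0.002], [1.0, -0.001, -0.0], [-0.0, -0.002, -1.0]]
ft_force: [1.6, -0.3, -0.8]
grip_width: 0.0852
gripper_force: 0.0
```

>>> {"api": "apply_moves", "payload": {"series": [[55,-25,-10,0,0,0,1],[55,-25,-10,0,0,0,1],[55,-25,-10,0,0,0,1],[55,-25,-10,0,0,0,1],[55,-25,0,0,0,0,1],[55,-25,0,0,0,0,1],[0,0,0,0,0,0,1],[0,0,0,0,0,0,1]]}}

```text
time_s: 29.98
position: [0.3325, 0.4731, 0.1531]
tool_rot: [[0.0, 1.0, -0.0], [1.0, -0.0, -0.001], [-0.001, -0.0, -1.0]]
ft_force: [0.4, 0.5, 0.1]
grip_width: 0.0855
gripper_force: 0.0
```

```bash
python3 - <<'E'
from h import *
for n in("scene","top"):
    im=get_image(n)
    for p in plates(im): print(n,p) if p[1][0]<.8 else 0
    hsv=cv2.cvtColor(im["frame"],cv2.COLOR_RGB2HSV); m=cv2.inRange(hsv,(60,60,30),(95,255,255))
    c=max(cv2.findContours(m,0,1)[0],key=cv2.contourArea);print("tin",ray(im,cv2.minEnclosingCircle(c)[0],.05))
    save(im,n+"9")
s=telemetry.observe(); print(s["position"],s["time_s"])
E
```

```text
scene ([336.7, 214.3], [0.4839, 0.1446, 0.02], 63.6)
scene ([306.4, 182.4], [0.4793, 0.0519, 0.02], 54.4)
scene ([278.9, 153.8], [0.4755, -0.0402, 0.02], 44.8)
scene ([253.7, 128.2], [0.4727, -0.1312, 0.02], 35.4)
tin [[0.4876261  0.31670045 0.05      ]]
top ([304.4, 221.0], [0.4742, -0.1319, 0.02], 35.0)
top ([266.3, 219.5], [0.4768, -0.0402, 0.02], 43.2)
top ([227.9, 217.3], [0.481, 0.052, 0.02], 52.2)
top ([189.3, 215.1], [0.4852, 0.1448, 0.02], 61.4)
tin [[0.47970432 0.31361745 0.05      ]]
[0.33315281 0.47254354 0.15337442] 30.075
```

View pics/scene9.png

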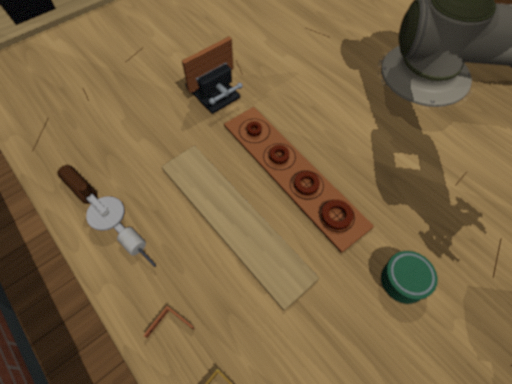

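The scene view shows the plates centred on their marks at (254,128), (279,154), (306,182) and (337,214), growing from the vise to the tin, with the tin unmoved.

```bash
python3 -c "
from rig import env; print(env.close_job())"
```

```text
the job is handed in; nothing more can be done
None
```

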